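Hook a service cover under its lip and pin it

ROBOT

A 6-joint arm with a two-finger parallel gripper is mounted at the origin on the work surface. World frame = base frame: x ahead of the robot, y to its left, z up, the work surface at z = 0. Lengths are in m, angles in degrees, forces in N, time in s.
With the tool pointing down it reaches from about 0.375 to 0.9 m from the base axis. Payload 3.1 kg.
Tool frame: the origin (TCP) lies on the centre line of the jaws, within the pads' length; the fingertips stand 25 mm ahead of it and the grasp point (between the pads) lies 6 mm ahead of it; y points along the fingers, x is the direction in which the jaws open and shut, and the axes are right-handed (so a half turn about y gives the same grasp; the last joint's range is limited). The gripper opens to 87 mm and grips with 3 to 60 N. Pads are 19 mm wide; open, the fingers measure 117 mm over their backs; the gripper's body (75 mm by 190 mm) begins 51 mm behind the grasp point.
Start: joints at [65.059, 30.224, 82.088, -0, 67.689, -10.227], TCP at [0.159, 0.604, 0.248] pointing down, gripper open.
Joint ranges: [-176.69, 176.69], [-43.24, 126.21], [12.49, 139.97], [-82, 262], [0, 151.66], [-163.58, 163.58]. Speed limits (degrees/s): [159.86, 159.86, 180, 180, 180, 180].

INTERFACE

Orientations are given as a 3x3 rotation matrix whose columns are the frame's x, y, z axes.
In Python, from rig import * gives the robot as it stands.
- The arm moves only by the tool play_rows, never from a script. Its argument "commands" is a list of rows, each a list of 2 entries, a list of its own where there are three numbers: the shift along the world's x, y, z in m, then the turn, a rotation vector about the world's x, y, z in rad. A call has 1 to 10 rows; each row is the pose to reach, as a shift and turn from the pose commanded when the call began; what a row does not reach only later rows make up. A row lasts 1/8 s, in which the tool goes at most 62.5 mm and 10.7 degrees, less where a joint would pass 70% of its speed; a pose out of reach is approached as far as the arm can. A call with a gripper value outside its range is refused whole. "gripper" is the finger opening in m, from 0 to 0.087, set as the call begins (left out, the last holds). The fingers move at their own pace and stop on an object; the grip force is fixed at half the most. Time passes only in rows, so rows that repeat a pose let the fingers close. It gives the time, the measured TCP pose, the force and the opening at its end, in the units of the state.
- read_state(): the state, without advancing time (a new reading comes with each control period).
- capture(name): name is "scene" or "side" or "wrist"; returns a dict with "frame" (384x512x3 uint8, red, green, blue), "depth" (384x512 float32, m along the optical axis (not along the pixel's ray), 0 where there is no reading), "mtx" (3x3 intrinsics, pixels), "cam_to_world" (4x4, takes a point from camera to world coordinates); the wrist camera has in their place "hand_eye" (4x4, takes a point from camera to tool coordinates, whose origin is the TCP and whose axes are the tool frame's). Camera axes: x right, y down, z forward; pixel columns grow to the right and rows downward; lengths in m; the calibration is good to about 2 mm. The wrist camera is an equidistant fisheye: a pixel r from the principal point sees the ray r / f radians off the axis. A picture is of the moment at which its call begins: read the wrist's pose just before it.
- hand_in(): hands the job in, once; it reports no verdict.
The state is a dict: "time_s": time; "joint_positions": joint angles; "qvel": joint speeds; "tau": joint torques, N m; "position": TCP position; "tcp_rot": TCP orientation; "force": force on the tool from outside, world axes, zero at the start; "moment": the same for the moment, N m; "opening": opening from 0.0 (shut) to 1.0 (fully open).
Only numpy, scipy, OpenCV 4.12 (cv2) and the standard library are available. Lean on these libraries where they do the work, as an engineer would, in place of code of your own. Each camera call takes 0.05 s, during which the arm holds its last target. There are 200 camera calls.

TASK

Fit the loose service cover onto the speaker box: hook its thin tongue under the steel lip with the cover tilted, lower the other edge until the cover lies flat and flush in its recess, feeling your way gently and never forcing it, then push the steel pin down through the cover's hole and the ledge below until its head rests on the cover. Let go of everything and leave the other things on the bench where they are.

Things in the scene. Friction and masses are not known exactly. Their poses are not given: they have to be found in the camera images.
- case: Open brown fibreboard speaker box, fixed to the bench, 285 (x) x 183 (y) x 92 mm high; origin at the centre of its underside, z up; its -x side roughly faces the robot. A steel lip, 4 mm thick, lies on top of its frame and reaches 14 mm over the recess's -x end, leaving a slot 12 mm high over the ledge. The clear opening is thus 173 mm long: the 183 mm cover cannot go in level.
- case_top (a point): Centre of the box's top. In the top a plywood frame is clamped, its place along the box's x unknown: up to 20 mm either way of centred (centred in y), to be seen or felt. Its recess is 187 (x) x 126 (y) mm; a ledge, 24 mm wide at -x, 46 at +x, lies 12 mm below the top (80 above the bench), the middle is open. At the +x end a 12 mm hole goes through the 18 mm ledge.
- rest: Fixed sloped wooden rest on which the cover starts; origin on the bench, 60 mm towards +x from the foot of its slope. Its board (140 mm wide in y) rises 25 degrees towards its own +x; its foot, with an 8 mm stop, is at -x, roughly towards the robot.
- panel_grip (a point): Loose cover, 0.18-0.35 kg: brown plate 183 (x) x 120 (y) x 12 mm, foil and black foam on top. Across its middle stands a wooden batten to grip: 14 mm thick in x, 60 long in y, 36 tall. This point is the batten's centre, 30 mm above the plate's underside. x runs from the tongue to the holed end, z is the plate's normal, on the batten's side. It starts 25 degrees nose-down on the rest.
- panel_nose (a point): Middle of the lower front edge of the cover's tongue, 91.5 mm towards -x from the batten's middle, on the underside; axes as the cover's. The tongue is the first 22 mm of the -x end, only 6 mm thick (flush with the underside) and 100 mm wide. The cover's 14 mm through hole lies 69.5 mm towards +x from the batten. The ledge's hole is under it when the cover is home. Play in the recess: 4 mm in x, 6 in y.
- pin_block: Fixed wooden block 60 x 50 x 45 mm high in which the pin starts, upright in a hole; origin at the centre of its underside.
- pin_grip (a point): The loose steel pin, 50 g or so: a round head 18 mm across and 34 mm tall on a shank 8 mm in diameter and 40 mm long with a 4 mm tapered end. This point is the centre of the head, 17 mm above its underside and 57 mm above the tip; z along the pin, head up. At the start the head rests on the block's top.
- pin_tip (a point): The lower end of the pin's shank, on its axis.
- mug: Bystander: white mug, 78 mm across and 95 mm tall; origin at the centre of its underside.
- cup: Bystander: brown cup, 76 mm across and 90 mm tall; origin at the centre of its underside.
- square: Bystander: flat metal try square about 180 mm long; origin at the underside of its stock.
- pliers: Bystander: pliers about 150 mm long lying flat; origin near the pivot, on the bench.
Things that resemble listed ones, but are neither listed nor needed, are in the scene too. What is shaped like the part that bears panel_grip but blue is not meant.

How it is judged (in metres and radians):
On the way, in this order (a step that is already met when the one before it is completed fails the run):
1. the cover's tongue is down in the lip end of the recess while its other end is still up (x of panel_nose in the frame of case between -0.119 and -0.061 m and z of panel_nose in the frame of case between 0.075 and 0.09 m and y of panel_nose in the frame of case between -0.02 and 0.02 m and angle between panel_grip's own z axis and vertical above 0.07 rad), for 0.1 s.
2. the cover lies flat in the recess, tongue under the lip (z of panel_grip in the frame of case between 0.107 and 0.113 m and x of panel_nose in the frame of case below -0.06 m and z of panel_nose in the frame of case below 0.083 m and angle between panel_grip's own z axis and vertical below 0.03 rad and horizontal distance between panel_grip and case below 0.027 m), for 0.2 s.
At the end, for the whole second after the job is handed in: Cover flat (0.03 rad) in the recess, tongue to the lip end, batten centre 107-113 mm above the bench and within 27 mm of the box's centre; pin through the cover's hole and the ledge's, tip 22 to 36 mm below the ledge's top, within 0.2 rad of upright; all let go (all of step 2 and z of pin_tip in the frame of case between 0.044 and 0.058 m and x of pin_tip in the frame of panel_grip between 0.0625 and 0.0765 m and y of pin_tip in the frame of panel_grip between -0.007 and 0.007 m and angle between pin_grip's own z axis and vertical below 0.2 rad); the robot touches nothing.
It fails at once if the cover is forced against the box with more than 50 N (contact force between panel and case above 50 N).
It fails at once if the mug is knocked or moved by more than 30 mm (distance of mug from where it was at the start of the episode above 0.03 m).
It fails at once if the cup is knocked or moved by more than 30 mm (distance of cup from where it was at the start of the episode above 0.03 m).
It fails at once if the square is knocked or moved by more than 30 mm (distance of square from where it was at the start of the episode above 0.03 m).
It fails at once if the pliers is knocked or moved by more than 30 mm (distance of pliers from where it was at the start of the episode above 0.03 m).
It also fails if it takes over 61 s, if anything falls off the work surface, if the arm or the gripper's body presses on something with over 40 N, if the wrist force passes 120 N, or if a joint passes its speed limit or range.

## Working session

There is one attempt and no reset: what is moved stays moved. The work goes in short steps, Python scripts to look and compute and a tool call to move; the robot and the scene stay as the last step left them, time stands still between calls to the robot, and variables do not carry over. Pictures are saved under pics/ and viewed, about 8 in all and at most 12, crops included, and the job is handed in when it is done.

Besides the shell and the picture viewer there is one more tool, called after "Call:" as name([rows], argument=value, ...), one row to a line, values as JSON. play_rows: Moves the arm, as the interface text tells. Its arguments: {"type":"object","properties":{"commands":{"type":"array"},"gripper":{"type":"number"}},"required":["commands"]}

```bash
mkdir -p pics; python3 - <<'E'
from rig import *
import cv2,numpy as np
a=capture("scene");b=capture("side")
np.savez("s0.npz",**{"a_"+k:v for k,v in a.items()},**{"b_"+k:v for k,v in b.items()})
for n,c in(("scene",a),("side",b)):
    cv2.imwrite(f"pics/{n}0.png",c["frame"][:,:,::-1]); print(n,c["mtx"],c["cam_to_world"].round(3))
print({k:np.round(v,3) for k,v in read_state().items()})
E
```

```text
scene [[445.72761386   0.         252.39687711]
 [  0.         445.72761386 194.48694603]
 [  0.           0.           1.        ]] [[-0.888  0.259 -0.38   1.089]
 [ 0.459  0.529 -0.714  0.882]
 [ 0.016 -0.808 -0.588  0.853]
 [ 0.     0.     0.     1.   ]]
side [[355.16001379   0.         256.65480218]
 [  0.         355.16001379 193.8040126 ]
 [  0.           0.           1.        ]] [[ 0.846 -0.346  0.406  0.214]
 [-0.533 -0.519  0.668 -0.663]
 [-0.021 -0.781 -0.624  0.697]
 [ 0.     0.     0.     1.   ]]
{'time_s': np.float64(0.1), 'joint_positions': array([ 6.5057e+01,  3.0275e+01,  8.2150e+01, -1.0000e-03,  6.7691e+01,
       -1.0229e+01]), 'qvel': array([ 0.044, -0.252, -0.147, -0.056, -0.034,  0.071]), 'tau': array([ -0.   , -44.098, -17.715,   0.063,   0.053,  -0.   ]), 'position': array([0.158, 0.604, 0.247]), 'tcp_rot': array([[ 0.254, -0.001, -0.967],
       [ 0.967, -0.002,  0.254],
       [-0.002, -1.   ,  0.   ]]), 'force': array([-0.201,  0.813,  0.092]), 'moment': array([ 0.008,  0.02 , -0.012]), 'opening': np.float64(1.001)}
```

View pics/scene0.png

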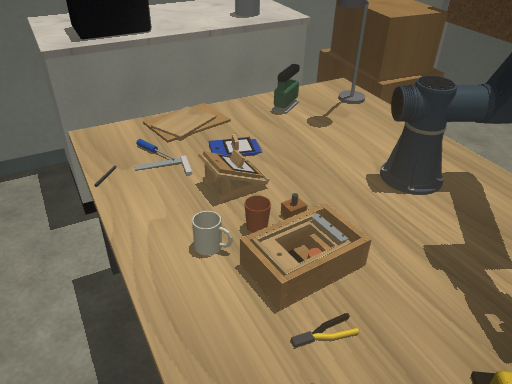

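View pics/side0.png

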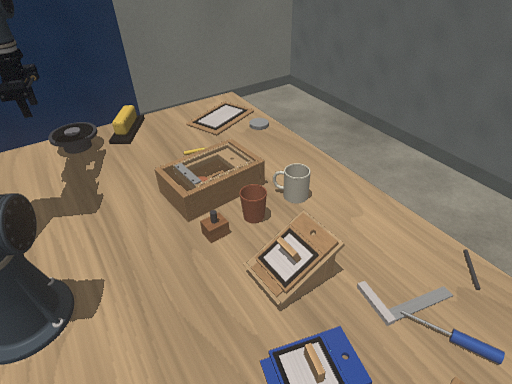

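The scene view shows the case at about (305,258) with the lip at (330,228), the pin block at (293,207), the cup at (257,212), the mug at (208,233), and the rest with the cover at (236,170). In the side view the cover's batten is at (289,247), the pin at (213,220) and the lip at (187,173). Next I'll build a top-down cloud from the depth images.

```bash
cat > h.py <<'E'
import numpy as np,cv2
def cloud(d,K,T):
    v,u=np.mgrid[:d.shape[0],:d.shape[1]]
    P=np.stack([(u-K[0,2])/K[0,0]*d,(v-K[1,2])/K[1,1]*d,d],-1)
    return P@T[:3,:3].T+T[:3,3]
E
python3 - <<'E'
from h import *
s=np.load("s0.npz")
C=[];F=[]
for p in"ba":
    P=cloud(s[p+"_depth"],s[p+"_mtx"],s[p+"_cam_to_world"]); ok=(s[p+"_depth"]>0)
    C.append(P[ok]);F.append(s[p+"_frame"][ok])
    print(p,"bench z",np.median(P[ok][np.abs(P[ok][:,2])<.02][:,2]))
def top(P,F,name,x0=.2,x1=.95,y0=-.45,y1=.3,r=.00125):
    m=(P[:,0]>x0)&(P[:,0]<x1)&(P[:,1]>y0)&(P[:,1]<y1)&(P[:,2]<.3);P=P[m];F=F[m]
    o=np.argsort(P[:,2]);P=P[o];F=F[o]
    im=np.zeros((600,600,3),np.uint8)
    c=((y1-P[:,1])/r).astype(int).clip(0,598);rw=((x1-P[:,0])/r).astype(int).clip(0,598)
    for a in(0,1):
        for b in(0,1): im[rw+a,c+b]=F[:,::-1]
    for k in range(0,600,80): cv2.line(im,(k,0),(k,5),(0,0,255),1);cv2.line(im,(0,k),(5,k),(0,0,255),1)
    cv2.imwrite(name,im)
top(C[0],F[0],"pics/t.png",x0=.2,x1=.95,y0=-.45,y1=.3)
for i in(0,1):
    P=C[i]
    for lo,hi in((.085,.1),(.06,.082),(.04,.06)):
        m=(abs(P[:,2]-(lo+hi)/2)<(hi-lo)/2)&(P[:,0]<1)&(P[:,0]>.2)&(abs(P[:,1])<.6)
        Q=P[m]; print(i,lo,hi,m.sum(),Q.min(0).round(3),Q.max(0).round(3))
E
```

```text
b bench z 0.00020880926942878908
a bench z 0.0027399458767934926
0 0.085 0.1 3035 [ 0.413 -0.295  0.085] [0.803 0.294 0.1  ]
0 0.06 0.082 3156 [ 0.414 -0.296  0.06 ] [0.8   0.267 0.082]
0 0.04 0.06 2491 [ 0.414 -0.469  0.04 ] [0.799 0.276 0.06 ]
1 0.085 0.1 3949 [ 0.413 -0.286  0.085] [0.802 0.298 0.1  ]
1 0.06 0.082 2600 [ 0.414 -0.286  0.06 ] [0.802 0.298 0.082]
1 0.04 0.06 1698 [ 0.415 -0.466  0.04 ] [0.803 0.297 0.06 ]
```

View pics/t.png

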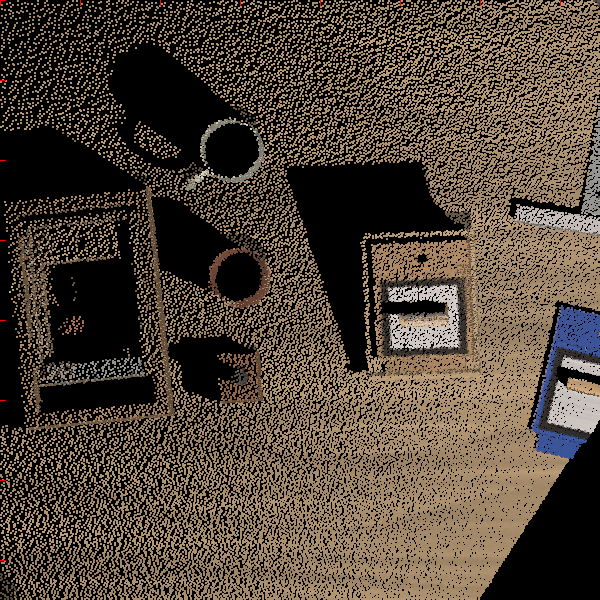

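The map shows the case outline at rows 187–430 and cols 5–172, with the lip at row 370. The cover is at cols 370–470, rows 240–370, with its batten near (420,322). The pin is at (240,378), the cup at (240,277) and the mug at (232,150).

```bash
python3 - <<'E'
from h import *
s=np.load("s0.npz")
for p in"ab":
    P=cloud(s[p+"_depth"],s[p+"_mtx"],s[p+"_cam_to_world"]).reshape(-1,3);F=s[p+"_frame"].reshape(-1,3).astype(int)
    P[:,2]-= {'a':.0027,'b':.0002}[p]
    def box(x0,x1,y0,y1,z0,z1): return (P[:,0]>x0)&(P[:,0]<x1)&(P[:,1]>y0)&(P[:,1]<y1)&(P[:,2]>z0)&(P[:,2]<z1)
    m=box(.4,.75,.08,.34,.087,.1); r=cv2.minAreaRect((P[m][:,:2]*1000).astype(np.float32)); print(p,"case",r,np.median(P[m][:,2]))
    m2=box(.4,.75,.08,.34,.07,.11)&(F.max(1)-F.min(1)<28)&(F.mean(1)>90); 
    if m2.sum()>20: print(" lip",m2.sum(),cv2.minAreaRect((P[m2][:,:2]*1000).astype(np.float32)),np.median(P[m2][:,2]))
    m=box(.60,.69,-.05,.03,.02,.12); Q=P[m];h=Q[Q[:,2]>.05];print(" pin head",len(h),h.mean(0).round(4),h.min(0).round(4),h.max(0).round(4))
    t=Q[(Q[:,2]>.04)&(Q[:,2]<.048)];print(" block top",cv2.minAreaRect((t[:,:2]*1000).astype(np.float32)))
    # foil plane
    f=box(.45,.7,-.32,-.14,.01,.2)&(F.min(1)>150)&(F.max(1)-F.min(1)<30); Q=P[f]
    c=Q.mean(0);
    for _ in range(3):
        U=np.linalg.svd(Q-Q.mean(0))[2]; n=U[2]*np.sign(U[2][2]);c=Q.mean(0);d=(Q-c)@n; Q=Q[abs(d)<.003]
    print(" foil",len(Q),c.round(4),"n",n.round(4),"tilt",np.degrees(np.arccos(n[2])),"az",np.degrees(np.arctan2(-n[1],-n[0])))
    xw=np.array([-n[0],-n[1],0]);
    yy=np.cross(n,[1,0,0]);yy=np.cross(n,xw);yy/=np.linalg.norm(yy);xx=np.cross(yy,n)
    m=box(.43,.72,-.34,-.12,.01,.25);D=(P-c)
    L=np.stack([D@xx,D@yy,D@n],1)[m]
    q=cv2.minAreaRect((np.stack([(Q-c)@xx,(Q-c)@yy],1)*1000).astype(np.float32));print(" foil rect",q)
    for lo,hi in((.01,.031),(.031,.045)):
        b=L[(L[:,2]>lo)&(L[:,2]<hi)&(abs(L[:,0])<.06)&(abs(L[:,1])<.06)]
        if len(b)>5:
            r=cv2.minAreaRect((b[:,:2]*1000).astype(np.float32));ctr=c+xx*r[0][0]/1e3+yy*r[0][1]/1e3
            print(" batten",lo,len(b),r,"h",np.median(b[:,2]),np.percentile(b[:,2],98),"foot",ctr.round(4))
    pl=L[(abs(L[:,2])<.004)]; print(" plate L extents",np.percentile(pl[:,:2],[1,99],axis=0).round(4).tolist())
    print(" xx",xx.round(4),"yy",yy.round(4))
    for nm,a in(("cup",(.58,.70,-.05,.06,.06,.1)),("mug",(.72,.84,-.1,.1,.06,.11))):
        Q=P[box(*a)]; 
        if len(Q): print(nm,Q.min(0).round(3),Q.max(0).round(3))
E
```

```text
a case ((564.0482177734375, 190.412353515625), (287.9217224121094, 186.59799194335938), 5.925121307373047) 0.09176974173349016
 lip 272 ((486.8078918457031, 173.77947998046875), (142.02017211914062, 40.456153869628906), 86.08773803710938) 0.09556444106460825
 pin head 205 [ 0.6254 -0.0022  0.073 ] [ 0.6007 -0.037   0.0505] [0.6416 0.0299 0.0918]
 block top ((622.2462158203125, -1.8197441101074219), (63.449337005615234, 29.516372680664062), 81.98307800292969)
 foil 97 [ 0.5558 -0.2206  0.0777] n [-0.4263 -0.0184  0.9044] tilt 25.255275695437156 az 2.477677300171946
 foil rect ((-4.606986999511719, -6.7570953369140625), (81.79325103759766, 80.67926025390625), 87.41850280761719)
 batten 0.01 93 ((10.577606201171875, -6.305076599121094), (16.134559631347656, 65.0976791381836), 3.297353744506836) h 0.020823012551463592 0.03040704314038681 foot [ 0.5657 -0.2264  0.0822]
 batten 0.031 39 ((10.601924896240234, -5.117271423339844), (15.60269832611084, 57.38530731201172), 1.3029392957687378) h 0.03517523666342526 0.036961495796211885 foot [ 0.5656 -0.2253  0.0822]
 plate L extents [[-0.0825, -
[... 749 characters left out ...]
oil rect ((3.7691650390625, 3.9469757080078125), (86.1053237915039, 84.39418029785156), 89.98202514648438)
 batten 0.01 46 ((8.747945785522461, 1.8713607788085938), (12.804201126098633, 61.02395248413086), 13.163162231445312) h 0.01833001419996302 0.03000830361046307 foot [ 0.5591 -0.2306  0.0775]
 batten 0.031 156 ((15.004322052001953, 3.467132568359375), (13.962292671203613, 59.64506912231445), 0.045643992722034454) h 0.03576137497455911 0.037813349219128795 foot [ 0.5647 -0.2288  0.0802]
 plate L extents [[-0.0816, -0.0561], [0.105, 0.0632]]
 xx [0.9032 0.0345 0.4278] yy [-0.0381  0.9993  0.    ]
cup [ 0.58  -0.037  0.06 ] [0.641 0.039 0.093]
mug [ 0.721 -0.029  0.06 ] [0.803 0.064 0.096]
```

Call:
play_rows([
  [[0.2, -0.2, 0.08], [0, 0, -0.6]],
  [[0.36, -0.38, 0.08], [0, 0, -1.21]],
  [[0.36, -0.41, 0.08], [0, 0, -1.21]],
  [[0.36, -0.41, 0.08], [0, 0, -1.21]],
  [[0.36, -0.41, 0.08], [0, 0, -1.21]],
  [[0.36, -0.41, 0.08], [0, 0, -1.21]],
  [[0.36, -0.41, 0.08], [0, 0, -1.21]],
  [[0.36, -0.41, 0.08], [0, 0, -1.21]],
  [[0.36, -0.41, 0.08], [0, 0, -1.21]],
  [[0.36, -0.41, 0.08], [0, 0, -1.21]],
], gripper=0.05)

```text
time_s: 1.35
position: [0.5214, 0.1915, 0.3276]
tcp_rot: [[0.995, 0.002, -0.098], [0.098, -0.0, 0.995], [0.002, -1.0, -0.001]]
force: [-0.5, 0.0, -0.2]
opening: 0.575
```

```bash
cat >> h.py <<'E'
def snap(name):
    from rig import read_state,capture
    st=read_state();w=capture("wrist");np.savez(name+".npz",pos=st["position"],rot=st["tcp_rot"],**w)
    cv2.imwrite(f"pics/{name}.png",w["frame"][:,:,::-1]);return st,w
def ray(s,uv):
    K=s["mtx"];uv=np.atleast_2d(uv).astype(float);x=(uv[:,0]-K[0,2])/K[0,0];y=(uv[:,1]-K[1,2])/K[1,1]
    th=np.hypot(x,y);k=np.where(th>1e-9,np.sin(th)/np.maximum(th,1e-9),1);d=np.stack([x*k,y*k,np.cos(th)],1)
    H=s["hand_eye"];R=s["rot"]@H[:3,:3];o=s["pos"]+s["rot"]@H[:3,3];return o,d@R.T
def onz(s,uv,z):
    o,d=ray(s,uv);return o+d*((z-o[2])/d[:,2])[:,None]
def wcloud(s):
    v,u=np.mgrid[:384,:512];uv=np.stack([u.ravel(),v.ravel()],1)
    K=s["mtx"];o,d=ray(s,uv);f=(s["rot"]@s["hand_eye"][:3,:3])[:,2]
    return (o+d*(s["depth"].ravel()/(d@f))[:,None]).reshape(384,512,3)
E
python3 - <<'E'
from h import *
st,w=snap("w1");print(st["time_s"],st["position"].round(4),st["tcp_rot"].round(3).tolist(),w["hand_eye"].round(3).tolist(),w["mtx"])
E
```

```text
1.35 [0.5214 0.1915 0.3276] [[0.995, 0.002, -0.098], [0.098, -0.0, 0.995], [0.002, -1.0, -0.001]] [[1.0, 0.0, -0.001, -0.0], [0.001, -0.26, 0.966, -0.136], [0.0, -0.966, -0.26, 0.071], [0.0, 0.0, 0.0, 1.0]] [[297.31863964   0.         260.27758075]
 [  0.         297.31863964 193.38567909]
 [  0.           0.           1.        ]]
```

View pics/w1.png

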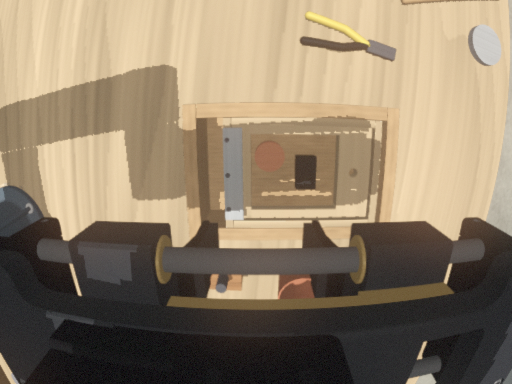

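The wrist view shows the lip at cols 224–243 (rows 127–220), the ledge hole at (353,172), the recess's +x wall near col 373 and the case outline at cols 183–398.

```bash
python3 - <<'E'
from h import *
s=dict(np.load("w1.npz"))
g=cv2.cvtColor(s["frame"],cv2.COLOR_RGB2GRAY).astype(int)
for r in(145,165,172,180,195): print(r,"lip",g[r,212:252:1].tolist()); 
print("hole");print(g[164:182,340:380])
hs=s["frame"].astype(int)
P=wcloud(s)
c=np.array([.5645,.191]);a=np.radians(6.0);X=np.array([np.cos(a),np.sin(a)]);Y=np.array([-X[1],X[0]])
L=np.stack([(P[...,:2]-c)@X,(P[...,:2]-c)@Y,P[...,2]],-1)*1000
for r in (150,165,180): print(r,[(u,*L[r,u].round(0).astype(int)) for u in list(range(184,250,3))+list(range(330,404,3))])
for nm,uv,z in(("lipedge",(243.5,160),.096),("hole",(353,172),.08)):
    p=onz(s,uv,z)[0];print(nm,p.round(4),((p[:2]-c)@X*1e3).round(1),((p[:2]-c)@Y*1e3).round(1))
E
```

```text
145 lip [130, 127, 131, 132, 130, 129, 129, 130, 132, 129, 132, 138, 142, 138, 141, 143, 142, 143, 143, 144, 140, 143, 139, 138, 142, 142, 143, 140, 137, 135, 132, 137, 137, 139, 137, 139, 140, 138, 131, 124]
165 lip [129, 127, 129, 130, 130, 127, 131, 129, 131, 132, 133, 135, 140, 138, 134, 137, 139, 141, 141, 138, 139, 137, 137, 139, 139, 136, 138, 138, 135, 132, 130, 139, 138, 139, 135, 136, 136, 136, 133, 117]
172 lip [131, 129, 128, 132, 127, 128, 131, 128, 131, 129, 130, 130, 136, 137, 130, 132, 137, 138, 139, 140, 139, 140, 136, 135, 137, 137, 141, 137, 138, 135, 133, 137, 138, 134, 134, 136, 136, 136, 133, 118]
180 lip [130, 127, 129, 130, 132, 129, 132, 131, 132, 131, 131, 130, 138, 136, 134, 133, 137, 141, 141, 138, 137, 136, 138, 136, 135, 136, 138, 138, 138, 133, 134, 139, 139, 137, 134, 136, 136, 138, 136, 126]
195 lip [128, 130, 131, 129, 132, 127, 132, 142, 190, 195, 195, 192, 167, 140, 135, 133, 137, 140, 137, 138, 139, 139, 136, 136, 138, 138, 138, 136, 139, 134, 135, 132, 136, 136, 136, 136, 136, 140, 135, 128]
hole
[[145 147 146 145 144 144 143 144 145 141 144 144 
[... 9419 characters left out ...]
10), np.int64(77)), (369, np.int64(108), np.int64(-10), np.int64(79)), (372, np.int64(107), np.int64(-7), np.int64(92)), (375, np.int64(112), np.int64(-7), np.int64(91)), (378, np.int64(117), np.int64(-7), np.int64(90)), (381, np.int64(125), np.int64(-9), np.int64(82)), (384, np.int64(126), np.int64(-7), np.int64(91)), (387, np.int64(130), np.int64(-7), np.int64(92)), (390, np.int64(135), np.int64(-7), np.int64(91)), (393, np.int64(140), np.int64(-7), np.int64(91)), (396, np.int64(191), np.int64(-27), np.int64(-2)), (399, np.int64(196), np.int64(-27), np.int64(0)), (402, np.int64(203), np.int64(-27), np.int64(0))]
lipedge [0.4991 0.2044 0.096 ] -63.6 20.1
hole [0.647  0.2014 0.08  ] 83.2 1.7
```

Recess centre: e ≈ +13.5 mm, with the hole at about (0.647, 0.2005). Next is a standoff over the cover's batten.

```bash
cat >> h.py <<'E'
from scipy.spatial.transform import Rotation as Ro
def tool(yaw,tilt):  # cover axes -> tool rot: x=cover x, y=-normal; degrees
    C=(Ro.from_euler('z',yaw,degrees=True)*Ro.from_euler('y',-tilt,degrees=True)).as_matrix()
    return np.stack([C[:,0],-C[:,2],C[:,1]],1),C
def delta(pos,yaw,tilt,st=None):
    from rig import read_state
    st=st or read_state();T,_=tool(yaw,tilt)
    return (np.array(pos)-st["position"]).round(4),Ro.from_matrix(T@np.array(st["tcp_rot"]).T).as_rotvec().round(4)
E
python3 - <<'E'
from h import *
print(delta((.5018,-.23,.2148),2.2,25))
E
```

```text
(array([-0.0176, -0.4231, -0.1123]), array([ 0.03  , -0.4362, -0.0612]))
```

Call:
play_rows([
  [[0.0, -0.1, 0], [0.005, -0.1, -0.02]],
  [[0.0, -0.2, -0.03], [0.02, -0.3, -0.04]],
  [[-0.0176, -0.423, -0.112], [0.03, -0.436, -0.061]],
  [[-0.0176, -0.423, -0.112], [0.03, -0.436, -0.061]],
  [[-0.0176, -0.423, -0.112], [0.03, -0.436, -0.061]],
  [[-0.0176, -0.423, -0.112], [0.03, -0.436, -0.061]],
  [[-0.0176, -0.423, -0.112], [0.03, -0.436, -0.061]],
  [[-0.0176, -0.423, -0.112], [0.03, -0.436, -0.061]],
  [[-0.0176, -0.423, -0.112], [0.03, -0.436, -0.061]],
])

```text
time_s: 2.52
position: [0.5006, -0.2269, 0.215]
tcp_rot: [[0.906, 0.421, -0.042], [0.038, 0.019, 0.999], [0.422, -0.907, 0.001]]
force: [0.0, 0.1, 0.3]
opening: 0.575
```

```bash
python3 - <<'E'
from h import *
st,w=snap("w2");print(st["time_s"],st["position"].round(4),np.abs(st["qvel"]).max());s=dict(np.load("w2.npz"))
T,C=tool(2.2,25)
g=np.array([.5573,-.2275,.0973]);P=wcloud(s);L=(P-g)@C*1000
F=s["frame"].astype(int)
m=(abs(L[...,2]-18)<4)&(abs(L[...,0])<25)&(abs(L[...,1])<45); print("batten top",m.sum(),cv2.minAreaRect(L[m][:,:2].astype(np.float32)),np.median(L[m][:,2]))
m=(F.min(2)>150)&(F.max(2)-F.min(2)<40)&(abs(L[...,2]+17)<8)&(abs(L[...,0])<60)&(abs(L[...,1])<60)
Q=L[m];print("foil",cv2.minAreaRect(Q[:,:2].astype(np.float32)),np.median(Q[:,2]),np.linalg.lstsq(np.c_[Q[:,:2],np.ones(len(Q))],Q[:,2],rcond=None)[0])
E
```

```text
2.525 [ 0.5006 -0.2269  0.215 ] 1.7984211275255564
batten top 1029 ((-1.1568655967712402, -0.20591163635253906), (59.9629020690918, 13.464844703674316), 89.85916900634766) 16.580336849798922
foil ((-13.69063949584961, -0.6926040649414062), (85.5934066772461, 86.81748962402344), 0.7971640229225159) -19.16558347249084 [ 3.00969922e-03 -7.62218332e-04 -1.91221697e+01]
```

View pics/w2.png

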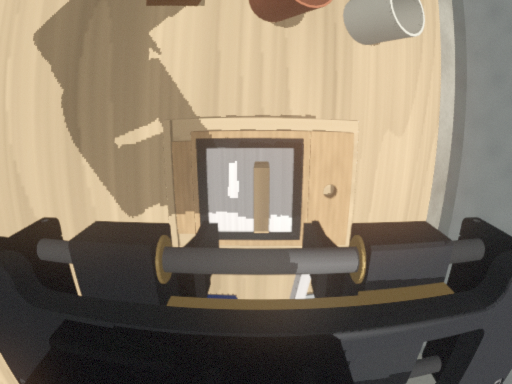

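The batten sits at (261,198) in the wrist view and is clear, with the residual about 1 mm. I'll approach along the cover's normal.

Call:
play_rows([
  [[0.02, 0.001, -0.044], [0, 0, 0]],
  [[0.035, 0.001, -0.076], [0, 0, 0]],
  [[0.045, 0.001, -0.0975], [0, 0, 0]],
  [[0.05, 0.001, -0.108], [0, 0, 0]],
  [[0.05, 0.001, -0.108], [0, 0, 0]],
  [[0.05, 0.001, -0.108], [0, 0, 0]],
])

```text
time_s: 3.32
position: [0.5513, -0.227, 0.1086]
tcp_rot: [[0.905, 0.424, -0.042], [0.04, 0.016, 0.999], [0.424, -0.906, -0.003]]
force: [-0.1, -0.2, 0.5]
opening: 0.576
```

Call:
play_rows([
  [[0, 0, 0], [0, 0, 0]],
  [[0, 0, 0], [0, 0, 0]],
  [[0, 0, 0], [0, 0, 0]],
  [[0, 0, 0], [0, 0, 0]],
  [[0, 0, 0], [0, 0, 0]],
  [[0, 0, 0], [0, 0, 0]],
], gripper=0.0)

```text
time_s: 4.08
position: [0.5512, -0.2277, 0.1077]
tcp_rot: [[0.905, 0.423, -0.041], [0.038, 0.016, 0.999], [0.424, -0.906, -0.002]]
force: [-0.1, 0.0, 1.4]
opening: 0.157
```

Gripped at 13.7 mm. I'll lift and work out the carry poses.

```bash
cat >> h.py <<'E'
O=np.array([.5776,.1932])
def tcp_for(nx,nz,tilt,ny=0,yaw=6.0):
    T,C=tool(yaw,tilt);a=np.radians(6.0);X=np.array([np.cos(a),np.sin(a)]);Y=np.array([-X[1],X[0]])
    n=np.r_[O+X*nx/1e3+Y*ny/1e3,nz/1e3]; return n-C@np.array([-.0915,0,-.043])
def nose(st):
    T=np.array(st["tcp_rot"]);C=np.stack([T[:,0],T[:,2],-T[:,1]],1);n=np.array(st["position"])+C@np.array([-.0915,0,-.043])
    a=np.radians(6.0);X=np.array([np.cos(a),np.sin(a)]);Y=np.array([-X[1],X[0]]);d=n[:2]-O
    return (np.array([d@X,d@Y,n[2]])*1e3).round(1),np.degrees(np.arctan2(C[2,0],C[2,2])).round(2),np.degrees(np.arctan2(C[1,0],C[0,0])).round(2)
E
python3 - <<'E'
from h import *
for nx,nz,t in((-73,130,10),(-73,95,10),(-73,83,10)):
    p=tcp_for(nx,nz,t);print(nx,nz,p.round(4),delta(p,6,t))
from rig import *
print(nose(read_state()))
E
```

```text
-73 130 [0.5872 0.1942 0.1882] (array([0.0359, 0.4219, 0.0805]), array([-0.0171,  0.2623,  0.0629]))
-73 95 [0.5872 0.1942 0.1532] (array([0.0359, 0.4219, 0.0455]), array([-0.0171,  0.2623,  0.0629]))
-73 83 [0.5872 0.1942 0.1412] (array([0.0359, 0.4219, 0.0335]), array([-0.0171,  0.2623,  0.0629]))
(array([-134.8, -411.9,   30. ]), np.float64(25.06), np.float64(2.42))
```

Call:
play_rows([
  [[-0.004, 0, 0.01], [0, 0, 0]],
  [[-0.012, 0, 0.03], [0, 0, 0]],
  [[-0.02, 0, 0.07], [0, 0, 0]],
  [[-0.02, 0, 0.12], [0, 0, 0]],
  [[-0.02, 0, 0.14], [0, 0, 0]],
  [[-0.02, 0, 0.14], [0, 0, 0]],
])

```text
time_s: 4.82
position: [0.5307, -0.2275, 0.249]
tcp_rot: [[0.905, 0.424, -0.042], [0.04, 0.014, 0.999], [0.424, -0.906, -0.004]]
force: [-0.4, 0.1, -3.1]
opening: 0.156
```

Call:
play_rows([
  [[0.005, 0.04, 0], [0, 0.02, 0.005]],
  [[0.02, 0.1, 0], [-0.004, 0.08, 0.02]],
  [[0.03, 0.16, 0], [-0.008, 0.13, 0.03]],
  [[0.04, 0.22, 0], [-0.01, 0.18, 0.045]],
  [[0.05, 0.28, -0.005], [-0.014, 0.23, 0.06]],
  [[0.056, 0.34, -0.01], [-0.017, 0.262, 0.063]],
  [[0.0565, 0.39, -0.018], [-0.017, 0.262, 0.063]],
  [[0.0565, 0.422, -0.018], [-0.017, 0.262, 0.063]],
  [[0.0565, 0.422, -0.018], [-0.017, 0.262, 0.063]],
  [[0.0565, 0.422, -0.018], [-0.017, 0.262, 0.063]],
])

```text
time_s: 6.08
position: [0.5863, 0.1939, 0.2277]
tcp_rot: [[0.98, 0.169, -0.105], [0.104, 0.018, 0.994], [0.17, -0.986, -0.0]]
force: [0.1, -0.2, -3.9]
opening: 0.16
```

```bash
python3 - <<'E'
from h import *
from rig import *
st,w=snap("w3");print(st["time_s"],st["position"].round(4),nose(st),st["force"].round(1))
p=tcp_for(-73,95,10);print(delta(p,6,10))
b=capture("side");cv2.imwrite("pics/side3.png",cv2.resize(b["frame"][110:250,120:340,::-1],None,fx=3,fy=3))
E
```

```text
6.075 [0.5863 0.1939 0.2277] (array([-74.1,  -0.3, 169.8]), np.float64(9.76), np.float64(6.05)) [ 0.1 -0.2 -3.9]
(array([ 0.0005,  0.0007, -0.075 ]), array([ 0.0004, -0.0032,  0.0002]))
```

View pics/w3.png

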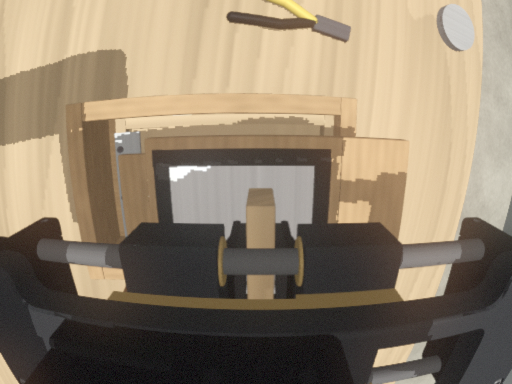

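The wrist view shows the cover held square: batten at (261,230), tongue end near col 122, holed end near col 405, lip visible at (128,143). I'll check the in-hand offsets.

```bash
python3 - <<'E'
from h import *
s=dict(np.load("w3.npz"));T=s["rot"];C=np.stack([T[:,0],T[:,2],-T[:,1]],1)
g=s["pos"]-C[:,2]*.013;L=(wcloud(s)-g)@C*1000
m=(abs(L[...,2]-18)<5)&(abs(L[...,0])<14)&(L[...,1]<60)&(L[...,1]>5);q=L[m];print("batten top z",np.median(q[:,2]),"x",np.percentile(q[:,0],[2,98]),"y end",np.percentile(q[:,1],99))
m=(abs(L[...,2]+17.5)<5)&(abs(L[...,0])<120)&(abs(L[...,1])<90);q=L[m]
A=np.linalg.lstsq(np.c_[q[:,:2],np.ones(len(q))],q[:,2],rcond=None)[0];print("plate tilt deg x,y",np.degrees(A[:2]),"z",A[2])
m=(abs(L[...,2]+18)<4)
for y in(20,35,45): 
    k=m&(abs(L[...,1]-y)<4); print(y,"x range",np.percentile(L[k][:,0],[0.5,99.5]).round(1))
for x in(-60,0,60,80):
    k=m&(abs(L[...,0]-x)<4); print(x,"y max",np.percentile(L[k][:,1],99.5).round(1))
# case top features: recess +y edge, z 92
W=wcloud(s);a=np.radians(6);X=np.array([np.cos(a),np.sin(a)]);Y=np.array([-X[1],X[0]]);D=(W[...,:2]-O);R=np.stack([D@X,D@Y,W[...,2]],-1)*1e3
for x in(-60,-20,20,60):
    k=(abs(R[...,0]-x)<4)&(R[...,1]>20)&(R[...,1]<110)
    t=R[k&(abs(R[...,2]-92)<5)];l=R[k&(abs(R[...,2]-92)<5)]
    print(x,"frame top y",np.percentile(t[:,1],[1,99]).round(1) if len(t) else None)
k=(abs(R[...,2]-96)<3)&(R[...,1]>30)&(R[...,0]<-60);print("lip x",np.percentile(R[k&(R[...,1]<60)][:,0],[1,99]),k.sum())
E
```

```text
batten top z 17.36455210094998 x [-12.43987646  12.2416686 ] y end 29.649372092805947
plate tilt deg x,y [-0.12670435 -0.12606556] z -18.21774033795623
20 x range [-69.   90.4]
35 x range [-68.2  90.1]
45 x range [-68.5  90.1]
-60 y max 59.4
0 y max 59.2
60 y max 59.4
80 y max 59.3
-60 frame top y [63.5 90.9]
-20 frame top y [63.6 90.9]
20 frame top y [63.6 91.3]
60 frame top y [63.6 91.1]
lip x [-116.62140369  -78.70296465] 599
```

Call:
play_rows([
  [[0.001, 0.0015, -0.025], [0, 0, 0]],
  [[0.001, 0.0015, -0.05], [0, 0, 0]],
  [[0.001, 0.0015, -0.068], [0, 0, 0]],
  [[0.001, 0.0015, -0.075], [0, 0, 0]],
  [[0.001, 0.0015, -0.078], [0, 0, 0]],
  [[0.001, 0.0015, -0.08], [0, 0, 0]],
  [[0.001, 0.0015, -0.082], [0, 0, 0]],
  [[0.001, 0.0015, -0.082], [0, 0, 0]],
])

```text
time_s: 7.18
position: [0.5887, 0.1961, 0.1478]
tcp_rot: [[0.979, 0.173, -0.105], [0.103, 0.019, 0.994], [0.174, -0.985, 0.0]]
force: [-0.7, -0.5, -3.7]
opening: 0.157
```

```bash
python3 - <<'E'
from h import *
from rig import *
st=read_state();print(nose(st),st["force"].round(1),st["moment"].round(2))
E
```

```text
(array([-71.3,   1.7,  89.6]), np.float64(10.02), np.float64(6.03)) [-0.7 -0.5 -3.7] [-0.02  0.29 -0.02]
```

Call:
play_rows([
  [[-0.002, -0.001, -0.002], [0, 0, 0]],
  [[-0.002, -0.001, -0.004], [0, 0, 0]],
  [[-0.002, -0.001, -0.006], [0, 0, 0]],
  [[-0.002, -0.001, -0.007], [0, 0, 0]],
  [[-0.002, -0.001, -0.007], [0, 0, 0]],
])

```text
time_s: 7.8
position: [0.5866, 0.195, 0.1404]
tcp_rot: [[0.979, 0.172, -0.105], [0.103, 0.019, 0.994], [0.173, -0.985, 0.0]]
force: [-0.3, 0.0, -3.3]
opening: 0.157
```

Call:
play_rows([
  [[0, 0, -0.0007], [0, 0, 0]],
  [[0, 0, -0.0014], [0, 0, 0]],
  [[0, 0, -0.0014], [0, 0, 0]],
])

```text
time_s: 8.18
position: [0.5866, 0.195, 0.1391]
tcp_rot: [[0.979, 0.172, -0.105], [0.103, 0.019, 0.994], [0.173, -0.985, 0.0]]
force: [0.2, 0.3, -4.3]
opening: 0.159
```

```bash
python3 - <<'E'
from h import *
from rig import *
st=read_state();print(nose(st),st["force"].round(1),st["moment"].round(2))
E
```

```text
(array([-73.5,   0.8,  80.9]), np.float64(9.99), np.float64(6.02)) [ 0.2  0.3 -4.3] [-0.14  0.29  0.01]
```

Call:
play_rows([
  [[-0.002, -0.0002, 0], [0, 0, 0]],
  [[-0.004, -0.0004, 0], [0, 0, 0]],
  [[-0.006, -0.0006, 0], [0, 0, 0]],
  [[-0.008, -0.0008, 0], [0, 0, 0]],
  [[-0.01, -0.001, 0], [0, 0, 0]],
  [[-0.012, -0.0012, 0], [0, 0, 0]],
  [[-0.013, -0.0013, 0], [0, 0, 0]],
])

```text
time_s: 9.05
position: [0.5734, 0.1937, 0.1392]
tcp_rot: [[0.979, 0.173, -0.105], [0.103, 0.019, 0.994], [0.174, -0.985, 0.0]]
force: [0.2, 0.2, -2.8]
opening: 0.163
```

Call:
play_rows([
  [[-0.001, -0.0001, 0], [0, 0, 0]],
  [[-0.002, -0.0002, 0], [0, 0, 0]],
  [[-0.003, -0.0003, 0], [0, 0, 0]],
  [[-0.004, -0.0004, 0], [0, 0, 0]],
])

```text
time_s: 9.55
position: [0.5696, 0.1933, 0.1391]
tcp_rot: [[0.979, 0.173, -0.105], [0.103, 0.019, 0.994], [0.174, -0.985, 0.0]]
force: [1.0, 0.6, -3.4]
opening: 0.159
```

Call:
play_rows([
  [[-0.0007, -0.0001, 0], [0, 0, 0]],
  [[-0.0014, -0.0001, 0], [0, 0, 0]],
  [[-0.002, -0.0002, 0], [0, 0, 0]],
])

```text
time_s: 9.93
position: [0.5684, 0.1931, 0.1395]
tcp_rot: [[0.979, 0.175, -0.105], [0.103, 0.019, 0.994], [0.176, -0.984, 0.0]]
force: [1.5, -0.6, -3.7]
opening: 0.157
```

Call:
play_rows([
  [[-0.0005, 0, 0], [0, 0, 0]],
  [[-0.001, -0.0001, 0], [0, 0, 0]],
])

```text
time_s: 10.18
position: [0.5682, 0.1931, 0.1398]
tcp_rot: [[0.979, 0.176, -0.105], [0.103, 0.019, 0.994], [0.177, -0.984, 0.0]]
force: [4.3, -0.1, -4.2]
opening: 0.16
```

Wall contact felt at about 4 N. I'll back off about 1.8 mm and compute the lowering arc about the nose.

```bash
python3 - <<'E'
from h import *
from rig import *
st=read_state();n,t,y=nose(st);print(n,t,y,st["force"].round(1))
p0=tcp_for(-90.4,81,10.0,n[1]);print("cmd0 delta",(p0-st["position"]).round(4))
for t in(8,6,4,3,2,1,0):
    print(t,((tcp_for(-90.4,81-(10-t)*.08,t,n[1])-p0)*1e3).round(1),np.radians(10-t)*np.array([-.1045,.9945,0]).round(4))
E
```

```text
[-91.8   0.9  81.2] 10.22 6.01 [ 4.3 -0.1 -4.2]
cmd0 delta [ 0.0016  0.0002 -0.0005]
8 [ 2.   0.2 -3.1] [-0.00364774  0.0347146   0.        ]
6 [ 3.8  0.4 -6.2] [-0.00729548  0.0694292   0.        ]
4 [ 5.6  0.6 -9.4] [-0.01094321  0.1041438   0.        ]
3 [  6.4   0.7 -11.1] [-0.01276708  0.1215011   0.        ]
2 [  7.3   0.8 -12.7] [-0.01459095  0.1388584   0.        ]
1 [  8.    0.8 -14.4] [-0.01641482  0.15621569  0.        ]
0 [  8.8   0.9 -16. ] [-0.01823869  0.17357299  0.        ]
```

Call:
play_rows([
  [[0.0015, 0.0002, -0.0003], [0, 0, 0]],
  [[0.0033, 0.0003, -0.0003], [0, 0, 0]],
  [[0.0033, 0.0003, -0.0003], [0, 0, 0]],
])

```text
time_s: 10.55
position: [0.5688, 0.1933, 0.1384]
tcp_rot: [[0.98, 0.17, -0.105], [0.103, 0.018, 0.994], [0.171, -0.985, 0.0]]
force: [-0.0, 0.3, -3.0]
opening: 0.157
```

```bash
python3 - <<'E'
from h import *
from rig import *
st=read_state();print(nose(st),st["force"].round(1),st["moment"].round(2),st["position"])
E
```

```text
(array([-91.5,   1. ,  80.3]), np.float64(9.84), np.float64(6.02)) [-0.   0.3 -3. ] [-0.12  0.2   0.01] [0.56882632 0.19327989 0.13835205]
```

Call:
play_rows([
  [[0.0005, 0, 0.0003], [0, 0, 0]],
  [[0.0005, 0, 0.0003], [0, 0, 0]],
  [[0.0005, 0, 0.0003], [0, 0, 0]],
])

```text
time_s: 10.92
position: [0.5701, 0.1933, 0.139]
tcp_rot: [[0.98, 0.172, -0.105], [0.103, 0.019, 0.994], [0.173, -0.985, 0.0]]
force: [0.4, 0.7, -3.7]
opening: 0.159
```

```bash
python3 - <<'E'
from h import *
from rig import *
st=read_state();print(nose(st),st["force"].round(1),st["moment"].round(2),st["position"])
E
```

```text
(array([-90.2,   0.9,  80.8]), np.float64(9.95), np.float64(6.02)) [ 0.4  0.7 -3.7] [-0.13  0.23 -0.03] [0.57006467 0.19330379 0.13901527]
```

Good: free, with the nose about 1.7 mm off the wall. Lowering down to 4° of tilt.

Call:
play_rows([
  [[0.001, 0.0001, -0.0015], [-0.002, 0.0175, 0]],
  [[0.002, 0.0002, -0.0031], [-0.0037, 0.0347, 0]],
  [[0.0029, 0.0003, -0.0047], [-0.0055, 0.052, 0]],
  [[0.0038, 0.0004, -0.0062], [-0.0073, 0.0694, 0]],
  [[0.0047, 0.0005, -0.0078], [-0.009, 0.0868, 0]],
  [[0.0056, 0.0006, -0.0094], [-0.011, 0.1041, 0]],
  [[0.0056, 0.0006, -0.0094], [-0.011, 0.1041, 0]],
])

```text
time_s: 11.8
position: [0.5764, 0.1939, 0.1296]
tcp_rot: [[0.992, 0.069, -0.105], [0.105, 0.008, 0.994], [0.07, -0.998, 0.0]]
force: [0.3, -0.2, -3.3]
opening: 0.154
```

```bash
python3 - <<'E'
from h import *
from rig import *
st=read_state();print(nose(st),st["force"].round(1),st["moment"].round(2),st["position"])
E
```

```text
(array([-89.4,   0.8,  80.3]), np.float64(4.0), np.float64(6.02)) [ 0.3 -0.2 -3.3] [-0.1   0.16 -0.02] [0.57642327 0.19388953 0.12957203]
```

Call:
play_rows([
  [[0.0003, 0, -0.0008], [-0.0009, 0.0087, 0]],
  [[0.0006, 0.0001, -0.0016], [-0.0018, 0.0174, 0]],
  [[0.001, 0.0001, -0.0025], [-0.0027, 0.026, 0]],
  [[0.0013, 0.0001, -0.0033], [-0.0036, 0.0347, 0]],
  [[0.0016, 0.0002, -0.0041], [-0.0045, 0.0434, 0]],
  [[0.0019, 0.0002, -0.005], [-0.0055, 0.0521, 0]],
  [[0.0019, 0.0002, -0.005], [-0.0055, 0.0521, 0]],
])

```text
time_s: 12.68
position: [0.5781, 0.1941, 0.1246]
tcp_rot: [[0.994, 0.017, -0.105], [0.105, 0.002, 0.994], [0.017, -1.0, 0.0]]
force: [-0.2, 0.3, -2.5]
opening: 0.153
```

```bash
python3 - <<'E'
from h import *
from rig import *
st=read_state();print(nose(st),st["force"].round(1),st["moment"].round(2),st["position"])
E
```

```text
(array([-90.2,   0.8,  80.1]), np.float64(0.99), np.float64(6.02)) [-0.2  0.3 -2.5] [-0.1   0.06 -0.03] [0.57806983 0.19405778 0.12463932]
```

Call:
play_rows([
  [[0.0003, 0, -0.0008], [-0.0009, 0.0087, 0]],
  [[0.0006, 0.0001, -0.0016], [-0.0018, 0.0174, 0]],
  [[0.0006, 0.0001, -0.002], [-0.0018, 0.0174, 0]],
  [[0.0006, 0.0001, -0.002], [-0.0018, 0.0174, 0]],
])

```text
time_s: 13.18
position: [0.5786, 0.1942, 0.1228]
tcp_rot: [[0.994, 0.0, -0.105], [0.105, 0.0, 0.994], [0.0, -1.0, 0.0]]
force: [0.3, 0.5, -3.2]
opening: 0.161
```

```bash
python3 - <<'E'
from h import *
from rig import *
st=read_state();print(nose(st),st["force"].round(1),st["moment"].round(2),st["position"])
E
```

```text
(array([-90.3,   0.9,  79.8]), np.float64(0.01), np.float64(6.03)) [ 0.3  0.5 -3.2] [-0.14 -0.01  0.02] [0.5786463  0.19423615 0.12280482]
```

Still about 3 N of weight in the hand. I'll lower in small steps until the ledge takes it.

Call:
play_rows([
  [[0, 0, -0.0004], [0, 0, 0]],
  [[0, 0, -0.0008], [0, 0, 0]],
  [[0, 0, -0.0008], [0, 0, 0]],
])

```text
time_s: 13.55
position: [0.5786, 0.1942, 0.1227]
tcp_rot: [[0.994, 0.0, -0.105], [0.105, 0.0, 0.994], [0.0, -1.0, 0.0]]
force: [-2.8, -0.4, 4.5]
opening: 0.158
```

Call:
play_rows([
  [[0, 0, -0.0004], [0, 0, 0]],
  [[0, 0, -0.0008], [0, 0, 0]],
  [[0, 0, -0.0008], [0, 0, 0]],
])

```text
time_s: 13.92
position: [0.5786, 0.1942, 0.1227]
tcp_rot: [[0.994, 0.001, -0.105], [0.105, 0.0, 0.994], [0.001, -1.0, 0.0]]
force: [-2.2, -0.3, 8.8]
opening: 0.156
```

It's seated: z stopped and the force turned to +9 N. Relieve, release and lift.

Call:
play_rows([
  [[0, 0, 0.001], [0, 0, 0]],
  [[0, 0, 0.001], [0, 0, 0]],
  [[0, 0, 0.001], [0, 0, 0]],
  [[0, 0, 0.001], [0, 0, 0]],
  [[0, 0, 0.001], [0, 0, 0]],
], gripper=0.05)

```text
time_s: 14.55
position: [0.5785, 0.1942, 0.1219]
tcp_rot: [[0.994, -0.0, -0.105], [0.105, 0.0, 0.994], [-0.0, -1.0, 0.0]]
force: [0.7, -0.2, -0.6]
opening: 0.554
```

Call:
play_rows([
  [[0, 0, 0.02], [0, 0, 0]],
  [[0, 0, 0.06], [0, 0, 0]],
  [[0, 0, 0.12], [0, 0, 0]],
  [[-0.03, 0, 0.18], [0, 0, 0]],
  [[-0.03, 0, 0.2], [0, 0, 0]],
  [[-0.03, 0, 0.2], [0, 0, 0]],
  [[-0.03, 0, 0.2], [0, 0, 0]],
])

```text
time_s: 15.42
position: [0.5479, 0.194, 0.3207]
tcp_rot: [[0.994, -0.003, -0.105], [0.105, 0.0, 0.994], [-0.003, -1.0, 0.0]]
force: [-0.1, 0.1, -0.2]
opening: 0.571
```

```bash
python3 - <<'E'
from h import *
st,w=snap("w4");s=dict(np.load("w4.npz"));print(st["time_s"],st["position"].round(4),st["force"])
W=wcloud(s);a=np.radians(6);X=np.array([np.cos(a),np.sin(a)]);Y=np.array([-X[1],X[0]]);D=(W[...,:2]-O);R=np.stack([D@X,D@Y,W[...,2]],-1)*1e3
k=(abs(R[...,2]-130)<6)&(abs(R[...,0])<20)&(abs(R[...,1])<45);print("batten",k.sum(),cv2.minAreaRect(R[k][:,:2].astype(np.float32)),np.median(R[k][:,2]))
k=(abs(R[...,2]-92)<6)&(abs(R[...,0])<88)&(abs(R[...,1])<55);q=R[k];A=np.linalg.lstsq(np.c_[q[:,:2],np.ones(len(q))],q[:,2],rcond=None)[0];print("plate",np.degrees(A[:2]),A[2])
g=cv2.cvtColor(s["frame"],cv2.COLOR_RGB2GRAY)
cv2.imwrite("pics/w4c.png",cv2.resize(s["frame"][80:300,150:430,::-1],None,fx=2.8,fy=2.7))
E
```

```text
15.425 [0.5479 0.194  0.3207] [-0.12649976  0.12646904 -0.18756378]
batten 636 ((1.3665709495544434, 0.575469970703125), (13.991400718688965, 59.970489501953125), 0.9028626680374146) 127.13635308185707
plate [-0.50125944 -0.03182701] 91.60500257628408
```

View pics/w4c.png

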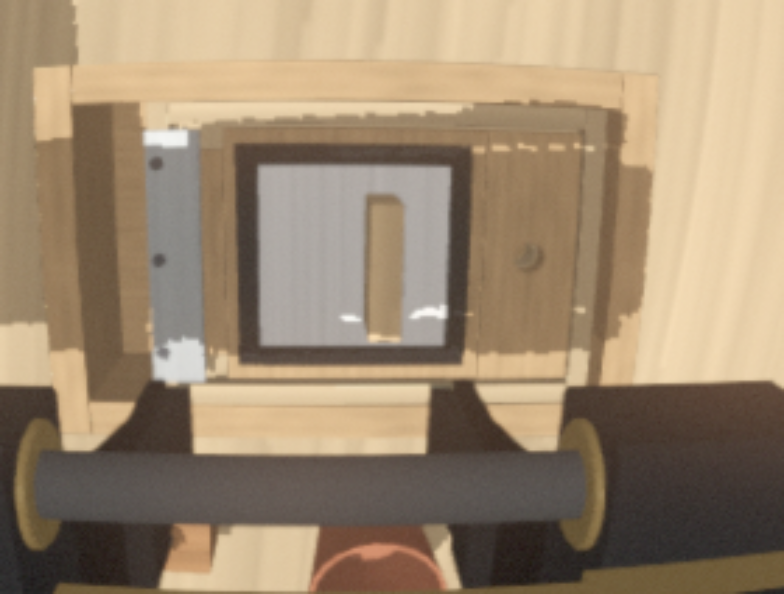

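The cover lies flush: batten at z 127 mm, plate at 91.6 mm, hole at crop (529,257). Next I'll find the hole and the pin.

```bash
python3 - <<'E'
from h import *
s=dict(np.load("w4.npz"));p=onz(s,(338.9,175.2),.092)[0];a=np.radians(6);X=np.array([np.cos(a),np.sin(a)]);Y=np.array([-X[1],X[0]])
print("hole",p.round(4),(p[:2]-O)@X*1e3,(p[:2]-O)@Y*1e3)
s=np.load("s0.npz")
for p in"ab":
    P=cloud(s[p+"_depth"],s[p+"_mtx"],s[p+"_cam_to_world"]).reshape(-1,3)
    m=(abs(P[:,0]-.48)<.05)&(abs(P[:,1])<.06)&(P[:,2]>.053)&(P[:,2]<.1);q=P[m];print(len(q),np.median(q,0).round(4),cv2.minEnclosingCircle((q[:,:2]*1e3).astype(np.float32)),q[:,2].max())
    m=(abs(P[:,0]-.48)<.06)&(abs(P[:,1])<.06)&(P[:,2]>.02)&(P[:,2]<.05);q=P[m];print(" block",cv2.minAreaRect((q[:,:2]*1e3).astype(np.float32)))
E
```

```text
hole [0.6474 0.2014 0.092 ] 70.28608432878714 0.8831311176950426
64 [0.481  0.0064 0.0727] ((480.4745788574219, 2.0046749114990234), 10.40997314453125) 0.083278857312027
 block ((478.19873046875, 1.3784370422363281), (66.9883804321289, 55.34931182861328), 4.08418607711792)
72 [ 0.4771 -0.0044  0.072 ] ((478.1705627441406, 0.5336765646934509), 9.648845672607422) 0.08060997541875436
 block ((478.7606506347656, 0.4260520935058594), (61.284812927246094, 53.55190658569336), 3.6843512058258057)
```

Call:
play_rows([
  [[-0.015, -0.04, 0], [0, 0, 0.18]],
  [[-0.03, -0.08, 0], [0, 0, 0.36]],
  [[-0.045, -0.12, -0.02], [0, 0, 0.54]],
  [[-0.06, -0.16, -0.05], [0, 0, 0.72]],
  [[-0.069, -0.193, -0.08], [0, 0, 0.9]],
  [[-0.069, -0.193, -0.1], [0, 0, 1.08]],
  [[-0.069, -0.193, -0.12], [0, 0, 1.26]],
  [[-0.069, -0.193, -0.12], [0, 0, 1.44]],
  [[-0.069, -0.193, -0.12], [0, 0, 1.57]],
  [[-0.069, -0.193, -0.12], [0, 0, 1.57]],
])

```text
time_s: 16.73
position: [0.4788, 0.0012, 0.2006]
tcp_rot: [[-0.102, -0.004, -0.995], [0.995, 0.001, -0.102], [0.001, -1.0, 0.004]]
force: [-0.3, 0.3, -0.5]
opening: 0.572
```

Call:
play_rows([
  [[0, 0, 0], [0, 0, 0]],
  [[0, 0, 0], [0, 0, 0]],
])

```text
time_s: 16.98
position: [0.4794, 0.0012, 0.2018]
tcp_rot: [[-0.103, -0.001, -0.995], [0.995, -0.0, -0.103], [0.0, -1.0, 0.001]]
force: [0.6, 0.5, 0.2]
opening: 0.573
```

```bash
python3 - <<'E'
from h import *
st,w=snap("w5");s=dict(np.load("w5.npz"));print(st["time_s"],st["position"].round(4),st["tcp_rot"].round(3).tolist())
W=wcloud(s);k=(abs(W[...,0]-.479)<.03)&(abs(W[...,1])<.03)
t=W[k&(abs(W[...,2]-.079)<.006)];print(len(t),"top",cv2.minEnclosingCircle((t[:,:2]*1e3).astype(np.float32)),np.median(t[:,2]))
m=k&(abs(W[...,2]-.079)<.006);v,u=np.nonzero(m);print("px",u.min(),u.max(),v.min(),v.max())
cv2.imwrite("pics/w5c.png",cv2.resize(s["frame"][80:280,150:370,::-1],None,fx=3,fy=3))
E
```

```text
16.975 [0.4794 0.0012 0.2018] [[-0.103, -0.001, -0.995], [0.995, -0.0, -0.103], [0.0, -1.0, 0.001]]
300 top ((478.368896484375, 2.159925699234009), 8.892990112304688) 0.07800439437180218
px 252 271 184 203
```

View pics/w5c.png

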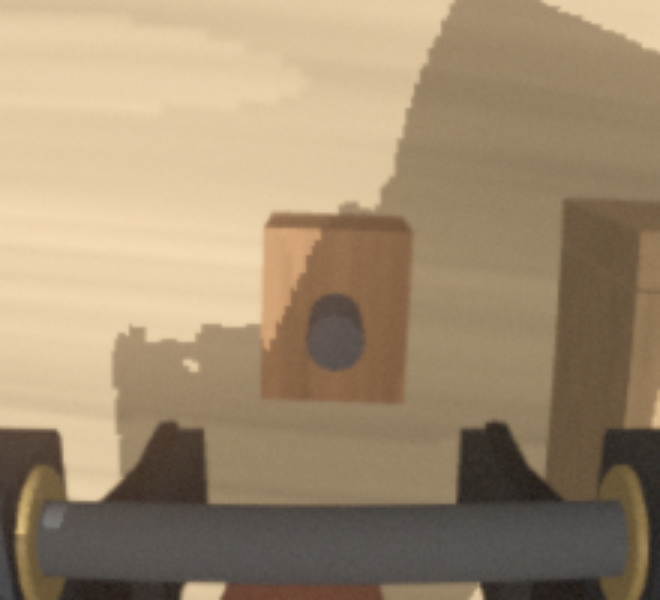

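The pin is centred at crop (336,340), world (0.4784, 0.0022), upright. I'll descend and grip.

Call:
play_rows([
  [[-0.001, 0.001, -0.05], [0, 0, 0]],
  [[-0.001, 0.001, -0.09], [0, 0, 0]],
  [[-0.001, 0.001, -0.115], [0, 0, 0]],
  [[-0.001, 0.001, -0.128], [0, 0, 0]],
  [[-0.001, 0.001, -0.128], [0, 0, 0]],
  [[-0.001, 0.001, -0.128], [0, 0, 0]],
])

```text
time_s: 17.77
position: [0.4792, 0.0021, 0.075]
tcp_rot: [[-0.104, 0.001, -0.995], [0.995, -0.001, -0.104], [-0.001, -1.0, -0.001]]
force: [-0.1, -0.9, 0.2]
opening: 0.575
```

Call:
play_rows([
  [[0, 0, 0], [0, 0, 0]],
  [[0, 0, 0], [0, 0, 0]],
  [[0, 0, 0], [0, 0, 0]],
  [[0, 0, 0], [0, 0, 0]],
  [[0, 0, 0], [0, 0, 0]],
], gripper=0.0)

```text
time_s: 18.4
position: [0.4786, 0.0022, 0.0743]
tcp_rot: [[-0.104, -0.0, -0.995], [0.995, -0.0, -0.104], [-0.0, -1.0, 0.0]]
force: [0.1, 0.8, 1.6]
opening: 0.192
```

Call:
play_rows([
  [[0, 0, 0.01], [0, 0, 0]],
  [[0, 0, 0.03], [0, 0, 0]],
  [[0, 0, 0.06], [0, 0, 0]],
  [[0, 0, 0.1], [0, 0, 0]],
  [[0, 0, 0.13], [0, 0, 0]],
  [[0, 0, 0.13], [0, 0, 0]],
  [[0, 0, 0.13], [0, 0, 0]],
])

```text
time_s: 19.27
position: [0.4778, 0.0023, 0.2038]
tcp_rot: [[-0.104, -0.001, -0.995], [0.995, 0.0, -0.104], [0.0, -1.0, 0.001]]
force: [-0.6, 0.5, -1.0]
opening: 0.195
```

Call:
play_rows([
  [[0, 0.02, 0.03], [0, 0, 0]],
  [[0.03, 0.05, 0.035], [0, 0, 0]],
  [[0.06, 0.09, 0.035], [0, 0, 0]],
  [[0.1, 0.125, 0.035], [0, 0, 0]],
  [[0.135, 0.16, 0.035], [0, 0, 0]],
  [[0.16, 0.185, 0.02], [0, 0, 0]],
  [[0.169, 0.199, -0.015], [0, 0, 0]],
  [[0.169, 0.199, -0.025], [0, 0, 0]],
  [[0.169, 0.199, -0.025], [0, 0, 0]],
  [[0.169, 0.199, -0.025], [0, 0, 0]],
])

```text
time_s: 20.52
position: [0.6477, 0.2004, 0.1801]
tcp_rot: [[-0.103, 0.001, -0.995], [0.995, -0.0, -0.103], [-0.0, -1.0, -0.001]]
force: [0.2, -0.7, -0.9]
opening: 0.203
```

```bash
python3 - <<'E'
from h import *
st,w=snap("w6");print(st["time_s"],st["position"].round(4),st["tcp_rot"].round(3).tolist(),st["force"].round(1))
cv2.imwrite("pics/w6c.png",cv2.resize(w["frame"][120:280,180:340,::-1],None,fx=3.7,fy=3.7))
E
```

```text
20.525 [0.6477 0.2004 0.1801] [[-0.103, 0.001, -0.995], [0.995, -0.0, -0.103], [-0.0, -1.0, -0.001]] [ 0.2 -0.7 -0.9]
```

View pics/w6c.png

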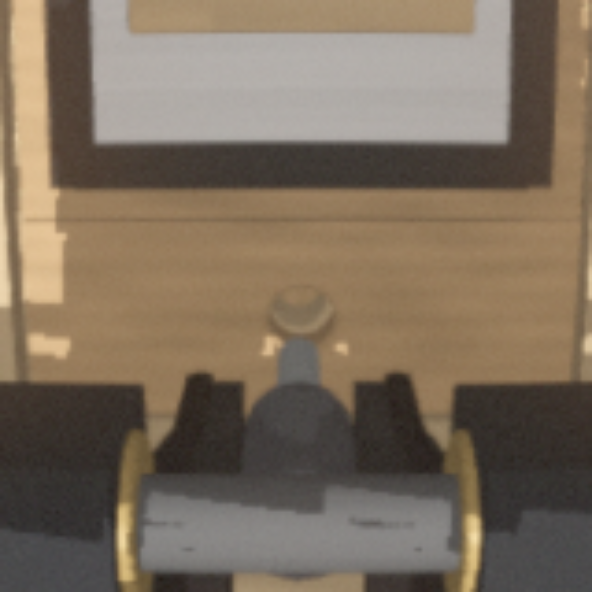

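The hole is at crop (301,311), and the pin shank's end is at (298,342).

```bash
python3 - <<'E'
from h import *
s=dict(np.load("w6.npz"))
f=lambda x,y:(180+x/3.7,120+y/3.7)
print("hole",onz(s,f(301,311),.092)[0].round(4),"tip far edge",onz(s,f(298,341),.111)[0].round(4),"shank L/R",onz(s,f(279,352),.112)[0].round(4),onz(s,f(319,352),.112)[0].round(4))
E
```

```text
hole [0.6456 0.2011 0.092 ] tip far edge [0.646  0.2005 0.111 ] shank L/R [0.6483 0.1969 0.112 ] [0.6475 0.2048 0.112 ]
```

Call:
play_rows([
  [[-0.0022, 0, 0], [0, 0, 0]],
  [[-0.0022, 0, -0.005], [0, 0, 0]],
  [[-0.0022, 0, -0.01], [0, 0, 0]],
  [[-0.0022, 0, -0.014], [0, 0, 0]],
  [[-0.0022, 0, -0.018], [0, 0, 0]],
  [[-0.0022, 0, -0.021], [0, 0, 0]],
  [[-0.0022, 0, -0.024], [0, 0, 0]],
  [[-0.0022, 0, -0.024], [0, 0, 0]],
])

```text
time_s: 21.58
position: [0.6451, 0.2012, 0.1548]
tcp_rot: [[-0.104, -0.001, -0.995], [0.995, -0.0, -0.104], [-0.0, -1.0, 0.001]]
force: [-0.4, 0.7, -0.3]
opening: 0.196
```

Call:
play_rows([
  [[0, 0, -0.002], [0, 0, 0]],
  [[0, 0, -0.004], [0, 0, 0]],
  [[0, 0, -0.006], [0, 0, 0]],
  [[0, 0, -0.008], [0, 0, 0]],
  [[0, 0, -0.01], [0, 0, 0]],
  [[0, 0, -0.01], [0, 0, 0]],
])

```text
time_s: 22.32
position: [0.6453, 0.2012, 0.1449]
tcp_rot: [[-0.104, -0.001, -0.995], [0.995, -0.0, -0.104], [-0.0, -1.0, 0.001]]
force: [-0.4, -0.4, -0.4]
opening: 0.197
```

The tip is already about 4 mm into the ledge's hole with no force. I'll continue down.

Call:
play_rows([
  [[0, 0, -0.004], [0, 0, 0]],
  [[0, 0, -0.008], [0, 0, 0]],
  [[0, 0, -0.012], [0, 0, 0]],
  [[0, 0, -0.016], [0, 0, 0]],
  [[0, 0, -0.019], [0, 0, 0]],
  [[0, 0, -0.021], [0, 0, 0]],
  [[0, 0, -0.022], [0, 0, 0]],
  [[0, 0, -0.022], [0, 0, 0]],
])

```text
time_s: 23.32
position: [0.6453, 0.2012, 0.1231]
tcp_rot: [[-0.104, -0.0, -0.995], [0.995, -0.0, -0.104], [-0.0, -1.0, 0.0]]
force: [0.2, -0.6, -0.9]
opening: 0.196
```

Call:
play_rows([
  [[0, 0, -0.0006], [0, 0, 0]],
  [[0, 0, -0.0012], [0, 0, 0]],
  [[0, 0, -0.0018], [0, 0, 0]],
  [[0, 0, -0.0018], [0, 0, 0]],
])

```text
time_s: 23.82
position: [0.6453, 0.2012, 0.1214]
tcp_rot: [[-0.104, -0.0, -0.995], [0.995, -0.0, -0.104], [-0.0, -1.0, 0.0]]
force: [-0.6, -0.1, -0.5]
opening: 0.197
```

Call:
play_rows([
  [[0, 0, -0.0006], [0, 0, 0]],
  [[0, 0, -0.0012], [0, 0, 0]],
  [[0, 0, -0.0012], [0, 0, 0]],
])

```text
time_s: 24.2
position: [0.6454, 0.2012, 0.1213]
tcp_rot: [[-0.104, 0.0, -0.995], [0.995, -0.0, -0.104], [-0.0, -1.0, -0.0]]
force: [-1.1, -0.3, 5.4]
opening: 0.196
```

The head is on the cover (force +5 N, z stopped). Release and retreat.

Call:
play_rows([
  [[0, 0, 0.001], [0, 0, 0]],
  [[0, 0, 0.001], [0, 0, 0]],
  [[0, 0, 0.001], [0, 0, 0]],
  [[0, 0, 0.001], [0, 0, 0]],
  [[0, 0, 0.001], [0, 0, 0]],
], gripper=0.05)

```text
time_s: 24.82
position: [0.6453, 0.2012, 0.121]
tcp_rot: [[-0.104, -0.001, -0.995], [0.995, -0.0, -0.104], [-0.0, -1.0, 0.001]]
force: [-0.2, -0.1, 0.1]
opening: 0.567
```

Call:
play_rows([
  [[0, 0, 0.02], [0, 0, 0]],
  [[0, 0, 0.06], [0, 0, 0]],
  [[0, 0, 0.12], [0, 0, 0]],
  [[0, 0, 0.18], [0, 0, 0]],
  [[0, 0, 0.18], [0, 0, 0]],
  [[0, 0, 0.18], [0, 0, 0]],
])

```text
time_s: 25.58
position: [0.645, 0.2012, 0.3023]
tcp_rot: [[-0.104, 0.001, -0.995], [0.995, -0.0, -0.104], [-0.0, -1.0, -0.001]]
force: [0.1, 0.0, 0.2]
opening: 0.578
```

```bash
python3 - <<'E'
from h import *
st,w=snap("w7");s=dict(np.load("w7.npz"));print(st["time_s"],st["position"].round(4),st["force"].round(1),st["opening"])
W=wcloud(s);a=np.radians(6);X=np.array([np.cos(a),np.sin(a)]);Y=np.array([-X[1],X[0]]);D=(W[...,:2]-O);R=np.stack([D@X,D@Y,W[...,2]],-1)*1e3
k=(abs(R[...,2]-128)<6)&(abs(R[...,0])<20)&(abs(R[...,1])<45);print("batten",cv2.minAreaRect(R[k][:,:2].astype(np.float32)),np.median(R[k][:,2]))
k=(abs(R[...,2]-126)<6)&(abs(R[...,0]-70)<20)&(abs(R[...,1])<25);print("pin head",k.sum(),cv2.minEnclosingCircle(R[k][:,:2].astype(np.float32)),np.median(R[k][:,2]))
k=(abs(R[...,2]-92)<6)&(abs(R[...,0])<85)&(abs(R[...,1])<55);q=R[k];A=np.linalg.lstsq(np.c_[q[:,:2],np.ones(len(q))],q[:,2],rcond=None)[0];print("plate",np.degrees(A[:2]),A[2])
cv2.imwrite("pics/w7c.png",cv2.resize(s["frame"][60:280,140:400,::-1],None,fx=2.7,fy=2.7))
E
```

```text
25.575 [0.645  0.2012 0.3023] [0.1 0.  0.2] 0.5777521704331714
batten ((0.5666112899780273, 0.11537361145019531), (59.67142868041992, 12.889726638793945), 89.9742431640625) 127.13691840107984
pin head 211 ((68.2147216796875, 1.158761978149414), 8.833619117736816) 125.07159580055766
plate [-0.37583783 -0.00655891] 91.52526125196914
```

View pics/w7c.png

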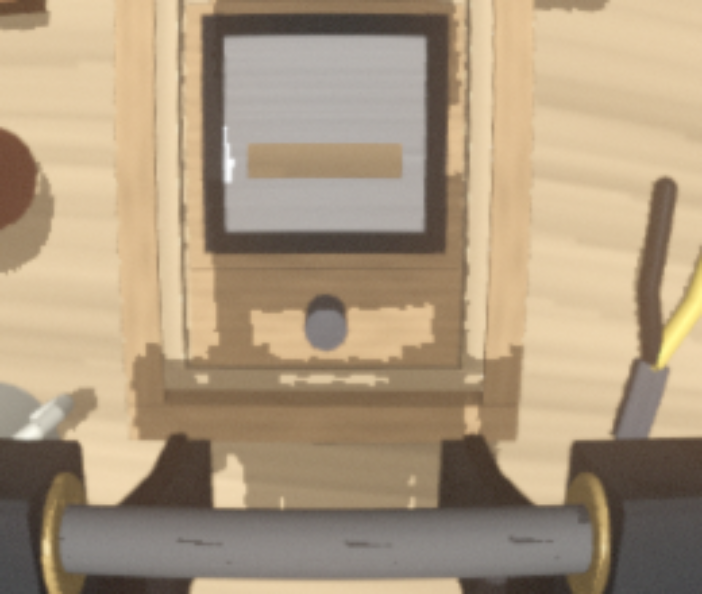

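The head is at crop (326,322), seated and upright, and everything else is clear. Handing in.

```bash
python3 -c "
from rig import *
print(hand_in())"
```

```text
the job is handed in; nothing more can be done
None
```

The cover is in its recess with the tongue under the lip, the pin is down with its head on the cover, and I've handed the job in. It took about 25.6 s of robot time against the 61 s limit. Handing in gives no verdict, so the checks below are my own.

**Cover:** I slid the tongue under the lip at about 10° of tilt and felt the end wall at about 4 N. I then backed off about 1.7 mm and lowered the other edge until the cover sat flat. The highest wrist reading during the fit was about 9 N.

**Pin:** it went through both holes with no measurable resistance, and I stopped when the head met the cover at about 5 N. I then opened the gripper and moved clear.

Last wrist-camera check:

| Measurement | Reading | Wanted |
|---|---|---|
| Batten top height | 127 mm | 128 mm |
| Cover's top face height | 91.5 mm | 92 mm |
| Cover tilt | 0.4° | under 1.7° |
| Pin head top height | 125 mm | 126 mm |
| Pin position in the cover's frame (x, y) | about 67.6, 1.0 mm | 62.5–76.5, ±7 mm |
| Wrist force after release | about 0 N | nothing touched |

**Disagreement:** wrist-camera views from opposite sides placed the cover's hole 1.8 mm apart, which is within the calibration error. I allowed for that before inserting the pin. No check failed.

**Other objects:** no move came near the mug, cup, square or pliers. I did not measure their positions again at the end.

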